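# Feed the tray and press the lever through the guard window

### The job

Set the bag lock on the bench press: push the blue loading tray along its guide until it is fully home against the stop, then reach down through the window of the yellow guard and press the red lever pad all the way down for a moment, and let it come back up. Work with the fingertips and lift nothing; touch neither the yellow guard nor the things standing around the press; leave the brass lock plate lying in the tray.

Things in the scene. Friction and masses are not known exactly. Their poses are not given: they have to be found in the camera images.
- press: Grey bench press, fixed; yaw up to 0.3 rad either way. Origin on the table below the window's centre; y runs along the tray guide towards the stop, z up. Base plate 140 (x) x 470 (y) x 12 mm, y = -280 to +190. Guide rails 10 mm high, 64 mm apart inside, y = -270 to +60, where the stop's face is. Column with the lever pivot at y = +115 to +190, top 155 mm over the table.
- guard: Yellow cage fixed on the press, not to be touched. Origin and axes as the press. Horizontal frame 130 x 130 mm outside, square window 90 x 90 mm, underside 158 and top 164 mm above the table, on corner posts; thin bars 72 to 131 mm above the table close its two x sides and -y side. The tray passes under the bars.
- window (a point): Centre of the guard window, at the top face of its frame, 164 mm above the table.
- lever_pad (a point): Centre of the top of the round red pad (38 mm across) on the end of the steel lever; at rest in the middle under the window, 145 mm above the table (19 mm below the top of the window frame). It goes down 19 mm when fully pressed.
- lever (a joint): Lever angle in rad, 0 = up at rest, 0.15 = fully down at its hard stop. Hinge along the press's x axis, 130 mm from the pad towards +y. A spring brings it back up; pressing on the pad takes about 3 N at first and 6 N fully down.
- tray: Blue loading tray, loose, about 0.35 kg, between the rails (2 mm play a side), underside 12 mm above the table. 60 (x) x 205 (y) x 8 mm, axes like the press, origin at the centre of its underside. At its -y end an upright wall 60 wide, 12 thick, 34 mm high. Starts 50 to 100 mm short of home; home when its +y end meets the stop (origin at y = -42.5 mm in the press frame).
- tray_push (a point): Centre of the outer (-y) face of the tray's upright wall, 17 mm above the tray's underside (29 mm above the table): push here towards +y of the press. When home it is at y = -145 mm in the press frame, 80 mm short of the guard.
- tray_nest (a point): Centre of the nest near the +y end of the tray, on its floor, 8 mm above the tray's underside.
- lock_plate: Brass lock plate with a steel bar on top, 46 x 32 x 10 mm, loose in the shallow nest (rim 5 mm high) of the tray; origin at the centre of its underside. Stays in the nest.
- jar: Amber glass jar with a white lid, 56 mm across, 75 mm high, standing on the table; origin at the centre of its underside. Leave alone.
- tape_roll: Orange tape roll, 72 mm across, 24 mm high, lying flat; origin at the centre of its underside. Leave alone.
- awl: Awl lying flat on the table along its x axis, wooden handle 75 x 24 x 20 mm and thin steel point, 140 mm long in all; origin on its underside 67 mm from the handle's end (the point is at +x). Leave alone.
There are look-alikes about, which are no part of the job. Leave any green or turquoise look-alike of the tray alone.

How it is judged:
By the outcome, as a careful person would: the job done as asked, in the order asked, and still so for the second after the job is handed in, with the robot touching nothing.
It also fails if it takes over 46 s, if anything falls off the work surface, if the arm or the gripper's body presses on something with over 40 N, if the wrist force passes 120 N, or if a joint passes its speed limit or range.

### The arm

A 6-joint arm with a two-finger parallel gripper is mounted at the origin on the work surface. World frame = base frame: x ahead of the robot, y to its left, z up, the work surface at z = 0. Lengths are in m, angles in degrees, forces in N, time in s.
With the tool pointing down it reaches from about 0.3 to 0.75 m from the base axis. Payload 8.5 kg.
Tool frame: the origin (TCP) lies between the finger pads; the fingertips stand 22 mm ahead of it and the grasp point (between the pads) lies 3 mm ahead of it (env.nose_length is the distance from the TCP to the fingertips, in m); z points along the fingers, x is the direction in which the jaws open and shut, and the axes are right-handed (so a half turn about z gives the same grasp; the last joint's range is limited). The gripper opens to 85 mm and grips with 20 to 120 N. Pads are 22 mm wide; open, the fingers measure 114 mm over their backs; the gripper's body (76 mm by 85 mm) begins 54 mm behind the grasp point. The pads swing forward as they close: fully open they stand 13 mm farther back than shut.
Start: joints at [54.872, 21.807, 74.336, -0, 83.858, -12.336], TCP at [0.213, 0.507, 0.253] pointing down, gripper open.
Joint ranges: [-178.18, 178.18], [-50.72, 133.34], [12.68, 142.11], [-81.47, 261.47], [9.98, 163.14], [-165.26, 165.26]. Speed limits (degrees/s): [136.94, 136.94, 180, 180, 180, 180].

### API

Orientations are given as a 3x3 rotation matrix whose columns are the frame's x, y, z axes.
In Python, from rig import env gives the robot as it stands.
- The arm moves only by the tool arm_command, never from a script. Its argument "steps" is a list of rows, each an object with "delta_pos": the shift along the world's x, y, z in mm, a list of three; "dr": the turn, a rotation vector about the world's x, y, z in degrees, a list of three. In form: [{"delta_pos": [dx, dy, dz], "dr": [wx, wy, wz]}, ...]. A call has 1 to 20 rows; each row shifts and turns the commanded pose from where the row before left it; what a row does not reach is not made up. A row lasts 1/10 s, in which the tool goes at most 50 mm and 8.59 degrees, less where a joint would pass 70% of its speed; a pose out of reach is approached as far as the arm can. A call with a gripper value outside its range is refused whole. "grip" is the opening, from 0 (shut) to 1 (fully open), set as the call begins (left out, the last holds). The fingers move at their own pace and stop on an object; "squeeze" is the grip in N (left out, the last holds). Time passes only in rows, so rows that do not move let the fingers close. It gives the time, the measured TCP pose, the force and the opening at its end, in the units of the state.
- env.observe(): the state, without advancing time (a new reading comes with each control period).
- env.get_image(name): name is "scene" or "top" or "wrist"; returns the picture (384x512x3 uint8, blue, green, red); there is no depth.
- env.get_calibration(name): a dict with "fx", "fy", "cx", "cy" (pixels), "k1" (the pictures are not rectified: a ray, as slopes to the right and down, at radius r is drawn at 1 + k1 r^2 times it, then the intrinsics apply), "view" (4x4, takes a point from world to camera coordinates). Camera axes: x right, y up, looking along -z (the intrinsics and any distortion apply to the point x, -y, -z); pixel columns grow to the right and rows downward; lengths in m; the calibration is good to about 2 mm. A picture is of the moment at which its call begins: read the wrist's pose just before it. get_calibration takes no time and is no camera call; for the wrist camera it gives the pose at the moment of the call.
- env.close_job(): hands the job in, once; it reports no verdict.
The state is a dict: "time_s": time; "q": joint angles; "qvel": joint speeds; "joint_efforts": joint torques, N m; "position": TCP position; "tool_rot": TCP orientation; "ft_force": force on the tool from outside, world axes, zero at the start; "wrist_torque": the same for the moment, N m; "grip_width": finger opening in m.
Only numpy, scipy, OpenCV 4.12 (cv2) and the standard library are available. Lean on these libraries where they do the work, as an engineer would, in place of code of your own. Each camera call takes 0.05 s, during which the arm holds its last target. There are 200 camera calls.

## Working session

There is one attempt and no reset: what is moved stays moved. The work goes in short steps, Python scripts to look and compute and a tool call to move; the robot and the scene stay as the last step left them, time stands still between calls to the robot, and variables do not carry over. Pictures are saved under pics/ and viewed, about 8 in all and at most 12, crops included, and the job is handed in when it is done.

Besides the shell and the picture viewer there is one more tool, called as name(argument=value, ...), one argument or row to a line, values as JSON. arm_command: Moves the arm, as the interface text tells. Its arguments: {"type":"object","properties":{"steps":{"type":"array"},"grip":{"type":"number"},"squeeze":{"type":"number"}},"required":["steps"]}

```bash
mkdir -p pics
python3 - <<'E'
from rig import env
import cv2,numpy as np
for n in("scene","top"):
    cv2.imwrite(f"pics/{n}0.png",env.get_image(n))
    c=env.get_calibration(n);print(n,{k:np.round(v,4).tolist() for k,v in c.items()})
print(env.nose_length,env.observe())
E
```

```text
scene {'fx': 409.7515, 'fy': 409.7515, 'cx': 259.5599, 'cy': 194.7855, 'k1': -0.0713, 'view': [[0.889, 0.4575, -0.0203, -0.4078], [-0.3297, 0.67, 0.6651, 0.1069], [0.3179, -0.5846, 0.7465, -1.4691], [0.0, 0.0, 0.0, 1.0]]}
top {'fx': 350.8621, 'fy': 350.8621, 'cx': 255.5309, 'cy': 190.4652, 'k1': -0.0747, 'view': [[0.0135, -0.9991, -0.0408, -0.0229], [0.9994, 0.0122, 0.0327, -0.4699], [-0.0322, -0.0412, 0.9986, -1.0208], [0.0, 0.0, 0.0, 1.0]]}
0.022 {'time_s': 0.1, 'q': array([ 5.48736176e+01,  2.18369764e+01,  7.43770918e+01,  7.61172357e-04,
        8.38582975e+01, -1.23356620e+01]), 'qvel': array([-0.00765899, -0.07036105, -0.22292277,  0.02675362, -0.05359688,
       -0.05488998]), 'joint_efforts': array([ 4.13684640e-03, -4.49214041e+01, -2.31657028e+01, -1.43926568e-04,
        3.62410443e-03,  5.88534226e-05]), 'position': array([0.21291968, 0.50687532, 0.25279448]), 'tool_rot': array([[ 3.87367140e-01,  9.21925244e-01, -7.37521406e-04],
       [ 9.21924717e-01, -3.87367739e-01, -1.02540394e-03],
       [-1.23103778e-03, -2.82731423e-04, -9.99999202e-01]]), 'ft_force': array([-0.55689101, -0.13439606,  0.23341591]), 'wrist_torque': array([ 0.026654  ,  0.0468039 , -0.00389278]), 'grip_width': 0.08541606700227652}
```

View pics/scene0.png

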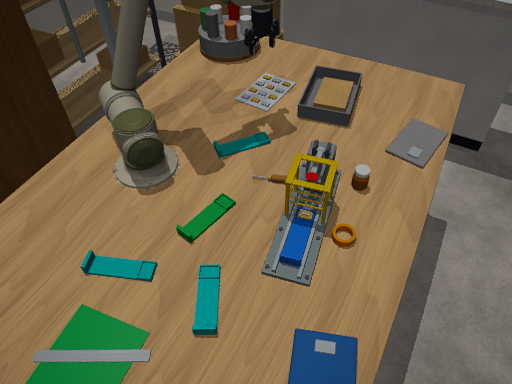

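View pics/top0.png

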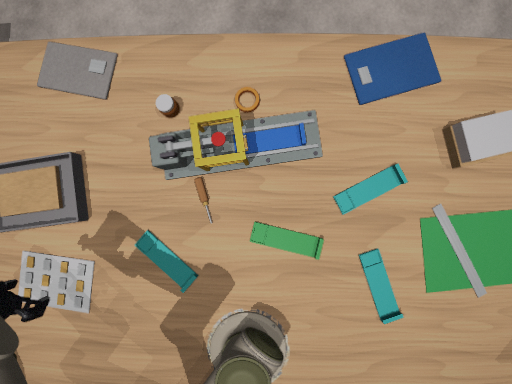

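The top view shows the press at about (235,140), its +y pointing left in the image. The red pad is at (218,139), the tray wall near (303,135), and the jar (167,105), tape (247,98) and awl (203,195) stand around it. Next I measure by masks.

```bash
cat > h.py <<'E'
from rig import env
import cv2,numpy as np
def ray(n,px,z,c=None):
    c=c or env.get_calibration(n);px=np.atleast_2d(np.float64(px))
    K=np.array([[c['fx'],0,c['cx']],[0,c['fy'],c['cy']],[0,0,1]])
    # drawn = s*(1+k1 s^2) : OpenCV radial model
    u=cv2.undistortPoints(px[:,None],K,np.array([c['k1'],0,0,0.]))[:,0]
    V=np.array(c['view']);R,t=V[:3,:3],V[:3,3]
    d=np.c_[u[:,0],-u[:,1],-np.ones(len(u))]@R;o=-R.T@t
    return o+d*((z-o[2])/d[:,2])[:,None]
def proj(n,P,c=None):
    c=c or env.get_calibration(n);P=np.atleast_2d(P)
    V=np.array(c['view']);p=P@V[:3,:3].T+V[:3,3]
    s=np.c_[p[:,0],-p[:,1]]/-p[:,2:];s*=1+c['k1']*(s**2).sum(1,keepdims=True)
    return s*[c['fx'],c['fy']]+[c['cx'],c['cy']]
def mask(im,h0,h1,s=120,v=60):
    return cv2.inRange(cv2.cvtColor(im,cv2.COLOR_BGR2HSV),(h0,s,v),(h1,255,255))
def blob(m,box):
    k=np.zeros_like(m);x0,y0,x1,y1=box;k[y0:y1,x0:x1]=m[y0:y1,x0:x1]
    return k
E
python3 - <<'E'
from h import *
t=cv2.imread('pics/top0.png');s=cv2.imread('pics/scene0.png')
for n,im,b in(("top",t,(185,105,320,170)),("scene",s,(260,140,345,275))):
    r=blob(mask(im,0,6)|mask(im,174,180),b);M=cv2.moments(r,True)
    print(n,"red",M['m00'],ray(n,(M['m10']/M['m00'],M['m01']/M['m00']),.144).round(4))
    bl=blob(mask(im,105,125),b);p=cv2.findNonZero(bl)
    q=cv2.minAreaRect(p);print("blue",q,cv2.boxPoints(q).round(1).tolist())
    y=blob(mask(im,22,33,130,90),b);p=cv2.findNonZero(y);q=cv2.minAreaRect(p)
    print("yel",q,ray(n,cv2.boxPoints(q),.164).round(4).tolist())
cv2.imwrite('pics/topc.png',cv2.resize(t[95:190,140:335],None,fx=4,fy=4,interpolation=cv2.INTER_CUBIC))
E
```

```text
top red 168.0 [[0.5979 0.0763 0.144 ]]
blue ((269.21624755859375, 139.2972869873047), (21.700666427612305, 71.6779556274414), 80.53767395019531) [[232.10000610351562, 134.5], [302.79998779296875, 122.69999694824219], [306.3999938964844, 144.10000610351562], [235.60000610351562, 155.89999389648438]]
yel ((217.1699981689453, 138.1899871826172), (53.88154220581055, 51.47737503051758), 81.8698959350586) [[0.6541, 0.151, 0.164], [0.6726, 0.0216, 0.164], [0.5378, 0.0003, 0.164], [0.5185, 0.1283, 0.164]]
scene red 98.0 [[0.5969 0.074  0.144 ]]
blue ((296.8486633300781, 235.9918975830078), (22.20348358154297, 58.596614837646484), 17.10272979736328) [[277.6000061035156, 260.70001220703125], [294.8999938964844, 204.6999969482422], [316.1000061035156, 211.3000030517578], [298.79998779296875, 267.29998779296875]]
yel ((310.1942138671875, 180.01904296875), (59.77589416503906, 65.57133483886719), 50.59933853149414) [[0.4876, -0.0087, 0.164], [0.5499, 0.228, 0.164], [0.7233, 0.0868, 0.164], [0.6523, -0.1153, 0.164]]
```

View pics/topc.png

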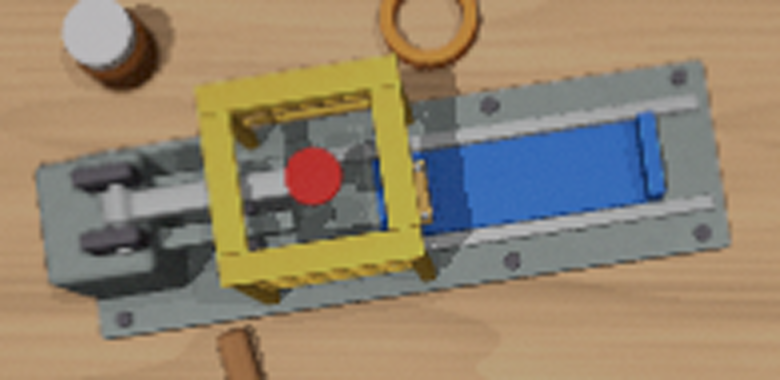

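The crop shows the base plate's -y corners at (703,60) and (730,245), with one +y corner at (102,335). The guard's outer corners are (198,88), (396,57), (425,257) and (222,287). The tray wall spans (638–660, 113–200).

Run:
```python
from h import *
f=lambda p:(np.float64(p)+.5)/4-.5+[140,95]
def fit(mod,w):
    mod=np.float64(mod);w=w[:,:2];a=mod-mod.mean(0);b=w-w.mean(0)
    th=np.arctan2((a[:,0]*b[:,1]-a[:,1]*b[:,0]).sum(),(a*b).sum())
    R=np.array([[np.cos(th),-np.sin(th)],[np.sin(th),np.cos(th)]])
    o=w.mean(0)-R@mod.mean(0);return th,o,(w-o-mod@R.T)*1000
# press x ~ world +x (image up), y ~ image left
print("plate",*fit([(.07,-.28),(-.07,-.28),(-.07,.19)],ray('top',f([(703,60),(730,245),(102,335)]),.012)))
print("guard",*fit([(.065,.065),(.065,-.065),(-.065,-.065),(-.065,.065)],ray('top',f([(198,88),(396,57),(425,257),(222,287)]),.164)))
print("guard in",*fit([(.045,.045),(.045,-.045),(-.045,-.045),(-.045,.045)],ray('top',f([(230,110),(371,88),(390,234),(243,258)]),.164)))
print("wall top outer",ray('top',f([(655,113),(662,197)]),.046))
print("jar",ray('top',f([(97,32)]),.075),"tape",ray('top',f([(430,20)]),.024),"awl",ray('top',f([(240,345)]),.02))
```

```text
plate 0.1501505874592706 [0.59976992 0.07618788] [[-1.23145688  0.50221971]
 [ 0.75383369  1.29916656]
 [ 0.47762319 -1.80138627]]
guard 0.1531233249513768 [0.59696345 0.07523658] [[-0.96915029 -1.71491083]
 [-1.04292795  1.14019341]
 [ 1.01284051  0.76659936]
 [ 0.99923773 -0.19188194]]
guard in 0.14492360218894773 [0.59663252 0.07617101] [[ 1.51180951 -0.39705858]
 [ 2.59474646 -0.64533543]
 [-0.68864893 -1.16604249]
 [-3.41790705  2.2084365 ]]
wall top outer [[ 0.66216006 -0.15151772  0.046     ]
 [ 0.60222204 -0.15679423  0.046     ]]
jar [[0.71245263 0.24216444 0.075     ]] tape [[0.73512002 0.01065487 0.024     ]] awl [[0.49578505 0.14641058 0.02      ]]
```

Press origin is about (0.598, 0.0755) with yaw about 8.6°. The tray is about 87 mm short of home. I close the gripper and move to above the approach point behind the tray wall.

arm_command(
  steps=[
    {"delta_pos": [21, -35, 0], "dr": [0, 0, -2.93]},
    {"delta_pos": [21, -35, 0], "dr": [0, 0, -2.93]},
    {"delta_pos": [21, -35, 0], "dr": [0, 0, -2.93]},
    {"delta_pos": [21, -35, 0], "dr": [0, 0, -2.93]},
    {"delta_pos": [21, -35, 0], "dr": [0, 0, -2.93]},
    {"delta_pos": [21, -35, 0], "dr": [0, 0, -2.93]},
    {"delta_pos": [21, -35, 0], "dr": [0, 0, -2.93]},
    {"delta_pos": [21, -35, 0], "dr": [0, 0, -2.93]},
    {"delta_pos": [21, -35, 0], "dr": [0, 0, -2.93]},
    {"delta_pos": [21, -35, 0], "dr": [0, 0, -2.93]},
    {"delta_pos": [21, -35, 0], "dr": [0, 0, -2.93]},
    {"delta_pos": [21, -35, 0], "dr": [0, 0, -2.93]},
    {"delta_pos": [21, -35, 0], "dr": [0, 0, -2.93]},
    {"delta_pos": [21, -35, 0], "dr": [0, 0, -2.93]},
    {"delta_pos": [21, -35, 0], "dr": [0, 0, -2.93]},
    {"delta_pos": [21, -35, 0], "dr": [0, 0, -2.93]},
    {"delta_pos": [21, -35, 0], "dr": [0, 0, -2.93]},
    {"delta_pos": [21, -35, 0], "dr": [0, 0, -2.93]},
    {"delta_pos": [21, -35, 0], "dr": [0, 0, -2.93]},
    {"delta_pos": [21, -35, 0], "dr": [0, 0, -2.93]},
  ],
  grip=0,
  squeeze=40,
)

```text
time_s: 2.1
position: [0.6336, -0.1945, 0.2528]
tool_rot: [[0.989, 0.147, -0.001], [0.147, -0.989, 0.0], [-0.001, -0.001, -1.0]]
ft_force: [0.7, 0.5, 0.9]
grip_width: -0.0001
```

arm_command(
  steps=[
    {"delta_pos": [4, 1, -35], "dr": [0, 0, 0]},
    {"delta_pos": [0, 0, -35], "dr": [0, 0, 0]},
    {"delta_pos": [0, 0, -35], "dr": [0, 0, 0]},
    {"delta_pos": [0, 0, -35], "dr": [0, 0, 0]},
    {"delta_pos": [0, 0, -30], "dr": [0, 0, 0]},
    {"delta_pos": [0, 0, -20], "dr": [0, 0, 0]},
    {"delta_pos": [0, 0, -10], "dr": [0, 0, 0]},
    {"delta_pos": [0, 0, -5], "dr": [0, 0, 0]},
    {"delta_pos": [0, 0, 0], "dr": [0, 0, 0]},
  ],
)

```text
time_s: 3.0
position: [0.6372, -0.192, 0.0484]
tool_rot: [[0.989, 0.15, 0.0], [0.15, -0.989, -0.0], [0.0, 0.0, -1.0]]
ft_force: [-0.7, -0.1, 0.0]
grip_width: -0.0001
```

Run:
```python
from h import *
im=env.get_image('scene');cv2.imwrite('pics/s1.png',cv2.resize(im[150:310,230:400],None,fx=4,fy=3.7,interpolation=cv2.INTER_CUBIC))
o=env.observe();print(o['position'],o['ft_force'])
```

```text
[ 0.6373977  -0.19213053  0.0490771 ] [ 0.40231662  0.0887292  -0.53070244]
```

View pics/s1.png

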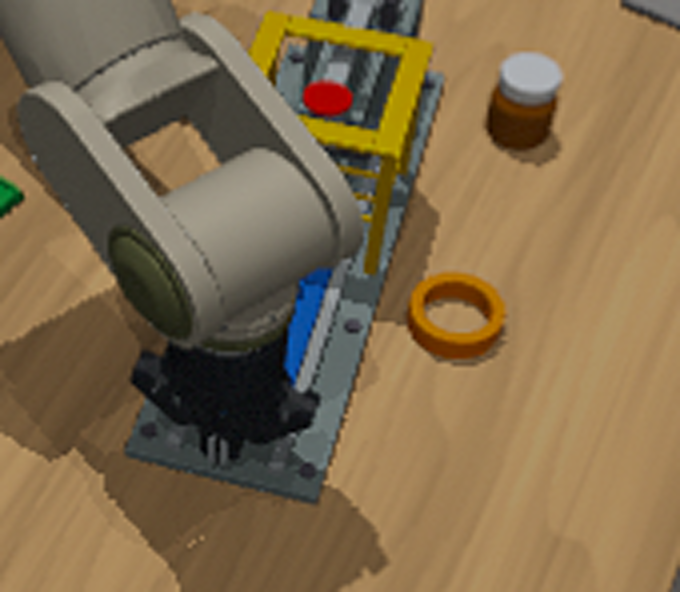

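The picture shows the closed tips between the rails, behind the tray wall. I push along the guide in 5 mm rows.

arm_command(
  steps=[
    {"delta_pos": [-0.75, 4.95, -1], "dr": [0, 0, 0]},
    {"delta_pos": [-0.75, 4.95, 0], "dr": [0, 0, 0]},
    {"delta_pos": [-0.75, 4.95, 0], "dr": [0, 0, 0]},
    {"delta_pos": [-0.75, 4.95, 0], "dr": [0, 0, 0]},
    {"delta_pos": [-0.6, 4, 0], "dr": [0, 0, 0]},
    {"delta_pos": [-0.3, 2, 0], "dr": [0, 0, 0]},
    {"delta_pos": [-0.3, 2, 0], "dr": [0, 0, 0]},
    {"delta_pos": [-0.3, 2, 0], "dr": [0, 0, 0]},
    {"delta_pos": [-0.45, 3, 0], "dr": [0, 0, 0]},
    {"delta_pos": [-0.6, 4, 0], "dr": [0, 0, 0]},
    {"delta_pos": [-0.75, 4.95, 0], "dr": [0, 0, 0]},
    {"delta_pos": [-0.75, 4.95, 0], "dr": [0, 0, 0]},
    {"delta_pos": [-0.75, 4.95, 0], "dr": [0, 0, 0]},
    {"delta_pos": [-0.75, 4.95, 0], "dr": [0, 0, 0]},
    {"delta_pos": [-0.75, 4.95, 0], "dr": [0, 0, 0]},
    {"delta_pos": [-0.75, 4.95, 0], "dr": [0, 0, 0]},
    {"delta_pos": [-0.75, 4.95, 0], "dr": [0, 0, 0]},
    {"delta_pos": [-0.75, 4.95, 0], "dr": [0, 0, 0]},
    {"delta_pos": [-0.75, 4.95, 0], "dr": [0, 0, 0]},
    {"delta_pos": [-0.75, 4.95, 0], "dr": [0, 0, 0]},
  ],
)

```text
time_s: 5.05
position: [0.624, -0.1053, 0.0474]
tool_rot: [[0.989, 0.15, 0.0], [0.15, -0.989, -0.0], [0.0, 0.0, -1.0]]
ft_force: [0.8, -3.5, 2.5]
grip_width: -0.0001
```

arm_command(
  steps=[
    {"delta_pos": [-0.6, 4, 0], "dr": [0, 0, 0]},
    {"delta_pos": [-0.6, 4, 0], "dr": [0, 0, 0]},
    {"delta_pos": [-0.6, 4, 0], "dr": [0, 0, 0]},
    {"delta_pos": [-0.45, 3, 0], "dr": [0, 0, 0]},
    {"delta_pos": [-0.3, 2, 0], "dr": [0, 0, 0]},
    {"delta_pos": [-0.3, 2, 0], "dr": [0, 0, 0]},
    {"delta_pos": [-0.15, 1, 0], "dr": [0, 0, 0]},
    {"delta_pos": [-0.15, 1, 0], "dr": [0, 0, 0]},
  ],
)

```text
time_s: 5.85
position: [0.6209, -0.0847, 0.0473]
tool_rot: [[0.989, 0.15, 0.0], [0.15, -0.989, -0.0], [0.0, 0.0, -1.0]]
ft_force: [1.2, -4.5, 2.6]
grip_width: -0.0001
```

arm_command(
  steps=[
    {"delta_pos": [-0.15, 1, 0], "dr": [0, 0, 0]},
    {"delta_pos": [-0.15, 1, 0], "dr": [0, 0, 0]},
    {"delta_pos": [-0.15, 1, 0], "dr": [0, 0, 0]},
    {"delta_pos": [-0.15, 1, 0], "dr": [0, 0, 0]},
    {"delta_pos": [-0.15, 1, 0], "dr": [0, 0, 0]},
  ],
)

```text
time_s: 6.35
position: [0.6201, -0.0796, 0.0473]
tool_rot: [[0.989, 0.15, -0.0], [0.15, -0.989, 0.0], [-0.0, -0.0, -1.0]]
ft_force: [0.5, -4.4, 4.0]
grip_width: -0.0001
```

arm_command(
  steps=[
    {"delta_pos": [-0.15, 1, 0], "dr": [0, 0, 0]},
    {"delta_pos": [-0.15, 1, 0], "dr": [0, 0, 0]},
    {"delta_pos": [-0.15, 1, 0], "dr": [0, 0, 0]},
  ],
)

```text
time_s: 6.65
position: [0.62, -0.0779, 0.0473]
tool_rot: [[0.989, 0.15, 0.001], [0.15, -0.989, -0.002], [0.001, 0.003, -1.0]]
ft_force: [1.9, -13.9, -0.1]
grip_width: 0.0001
```

The force rises sharply, so the tray has met the stop. One more millimetre to seat it.

arm_command(
  steps=[
    {"delta_pos": [-0.15, 1, 0], "dr": [0, 0, 0]},
    {"delta_pos": [0, 0, 0], "dr": [0, 0, 0]},
    {"delta_pos": [0, 0, 0], "dr": [0, 0, 0]},
  ],
)

```text
time_s: 6.95
position: [0.6204, -0.0777, 0.0474]
tool_rot: [[0.989, 0.149, 0.002], [0.149, -0.989, -0.004], [0.002, 0.004, -1.0]]
ft_force: [4.3, -13.3, -0.7]
grip_width: -0.0001
```

arm_command(
  steps=[
    {"delta_pos": [0.3, -2, 0], "dr": [0, 0, 0]},
    {"delta_pos": [1.5, -10, 0], "dr": [0, 0, 0]},
    {"delta_pos": [3, -20, 0], "dr": [0, 0, 0]},
    {"delta_pos": [1.2, -8, 10], "dr": [0, 0, 0]},
    {"delta_pos": [0, 0, 35], "dr": [0, 0, 0]},
    {"delta_pos": [0, 0, 40], "dr": [0, 0, 0]},
    {"delta_pos": [0, 0, 40], "dr": [0, 0, 0]},
    {"delta_pos": [0, 0, 40], "dr": [0, 0, 0]},
    {"delta_pos": [0, 0, 40], "dr": [0, 0, 0]},
    {"delta_pos": [0, 0, 10], "dr": [0, 0, 0]},
    {"delta_pos": [0, 0, 0], "dr": [0, 0, 0]},
  ],
)

```text
time_s: 8.05
position: [0.6257, -0.1162, 0.2643]
tool_rot: [[0.989, 0.149, 0.003], [0.149, -0.989, -0.001], [0.003, 0.001, -1.0]]
ft_force: [-0.2, 0.8, -1.6]
grip_width: -0.0002
```

Run:
```python
from h import *
o=env.observe();print(o['position'],o['ft_force'])
w=env.get_calibration('wrist');im=env.get_image('wrist')
sc=env.get_image('scene')[150:310,230:400]
cv2.imwrite('pics/w2.png',im)
cv2.imwrite('pics/s2.png',cv2.resize(sc,None,fx=4,fy=3.7,interpolation=cv2.INTER_CUBIC))
import pickle;pickle.dump(w,open('w2.pkl','wb'))
th=.15;R=np.array([[np.cos(th),-np.sin(th)],[np.sin(th),np.cos(th)]])
print(proj('wrist',[[.598,.0755,.145]],w))
```

```text
[ 0.62568805 -0.11617108  0.26430116] [-0.20298136  0.78518054 -1.55958695]
[[ 257.3251662  -108.66823556]]
```

View pics/w2.png

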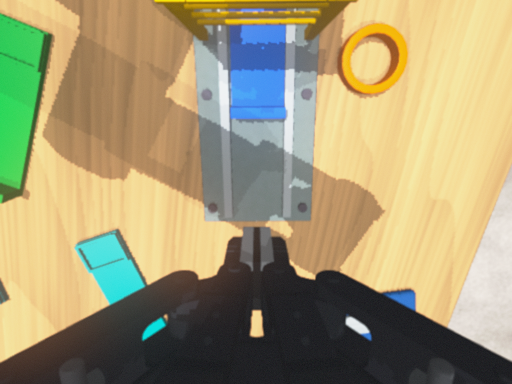

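View pics/s2.png

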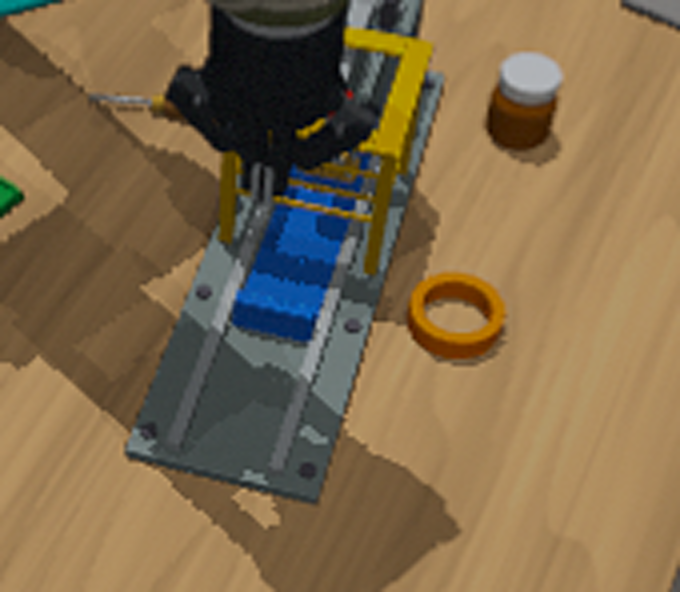

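Wrist view: the tray wall's outer face is at row ~120 and the plate edge at row ~221. The scene crop agrees that the tray has gone under the guard and that its surroundings are unmoved. I check the wall position and how low the gripper knuckles hang, since they will pass near the frame.

Run:
```python
from h import *
import pickle
from scipy.optimize import least_squares
w=pickle.load(open('w2.pkl','rb'))
th=.15;R=np.array([[np.cos(th),-np.sin(th)],[np.sin(th),np.cos(th)]])
P=lambda X:((X[:,:2]-[.598,.0755])@R*1000).round(1)
print("plate",P(ray('wrist',[(204,221),(311,221)],.012,w)),"wall bottom/top outer")
print(P(ray('wrist',[(231,120),(287,120)],.013,w)),P(ray('wrist',[(231,120),(287,120)],.046,w)),"\ninner top",P(ray('wrist',[(231,106),(285,106)],.046,w)))
T=np.array([.6257,-.1162,.2423]);ax=np.array([.989,.149,0])
g=lambda p:(np.float64(p)+.5)/[4,3.7]-.5+[230,150]
print("tip px crop",(proj('scene',T)-[230,150])*[4,3.7])
for p in((195,140),(365,130)):
    r=least_squares(lambda v:(proj('scene',T+ax*v[0]+[0,0,v[1]])-g(p)).ravel(),[0,.05]);print(r.x*1000,r.cost)
```

```text
plate [[ -69.  -278.7]
 [  71.5 -278.9]] wall bottom/top outer
[[ -30.4 -148.8]
 [  36.2 -148.9]] [[ -27.8 -146.5]
 [  32.9 -146.5]] 
inner top [[ -27.5 -131.8]
 [  30.3 -131.9]]
tip px crop [[263.13557052 189.57188123]]
[-45.8766241   35.56440712] 3.1999490074549545e-22
[56.61410841 78.42084223] 1.6155871338926322e-27
```

The wall's outer face reads -146.5 mm, with the plate edge reading +1.3 mm high, so the tray is home. Now above the window, tips at about 180 mm.

arm_command(
  steps=[
    {"delta_pos": [-4, 27.3, 0], "dr": [0, 0, 0]},
    {"delta_pos": [-4, 27.3, 0], "dr": [0, 0, 0]},
    {"delta_pos": [-4, 27.3, 0], "dr": [0, 0, 0]},
    {"delta_pos": [-4, 27.3, 0], "dr": [0, 0, 0]},
    {"delta_pos": [-4, 27.3, 0], "dr": [0, 0, 0]},
    {"delta_pos": [-4, 27.3, 0], "dr": [0, 0, 0]},
    {"delta_pos": [-4, 27.3, 0], "dr": [0, 0, 0]},
    {"delta_pos": [0, 0, -20], "dr": [0, 0, 0]},
    {"delta_pos": [0, 0, -20], "dr": [0, 0, 0]},
    {"delta_pos": [0, 0, -15], "dr": [0, 0, 0]},
    {"delta_pos": [0, 0, -8], "dr": [0, 0, 0]},
    {"delta_pos": [0, 0, 0], "dr": [0, 0, 0]},
    {"delta_pos": [0, 0, 0], "dr": [0, 0, 0]},
  ],
)

```text
time_s: 9.45
position: [0.5976, 0.0753, 0.1993]
tool_rot: [[0.989, 0.15, -0.0], [0.15, -0.989, 0.0], [-0.0, -0.0, -1.0]]
ft_force: [-0.0, -0.1, 1.2]
grip_width: 0.0001
```

Run:
```python
from h import *
o=env.observe();print(o['position'],o['ft_force'])
w=env.get_calibration('wrist');im=env.get_image('wrist')
sc=env.get_image('scene')[90:210,250:370]
a=cv2.resize(sc,(590,590),interpolation=cv2.INTER_CUBIC)
cv2.imwrite('pics/s3.png',a);cv2.imwrite('pics/w3.png',im)
T=o['position']-[0,0,.022]
print("tip crop px",(proj('scene',T)-[250,90])*590/120)
# pad edge predicted in the wrist view
print("window corners wrist",proj('wrist',[[.598+x*.989-y*.149,.0755+x*.149+y*.989,.164] for x in(-.045,.045) for y in(-.045,.045)],w).round())
```

```text
[0.59758386 0.07534672 0.19933597] [-0.0209962  -0.13067256  1.17405997]
tip crop px [[307.67266996 382.89816252]]
window corners wrist [[181. 301.]
 [169. 150.]
 [332. 301.]
 [345. 150.]]
```

View pics/s3.png

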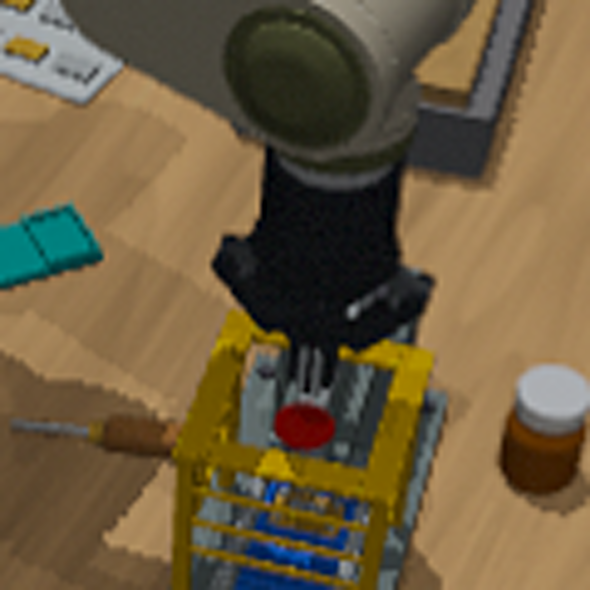

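View pics/w3.png

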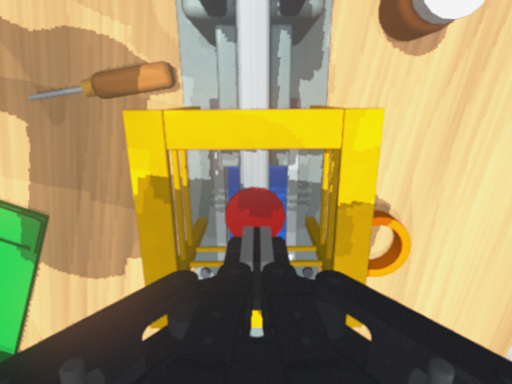

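The picture shows the tips centred over the red pad. By scaling in the scene crop, the knuckles sit about 75–80 mm above the tips, which clears the frame. Pressing down now.

arm_command(
  steps=[
    {"delta_pos": [0, 0, -8], "dr": [0, 0, 0]},
    {"delta_pos": [0, 0, -8], "dr": [0, 0, 0]},
    {"delta_pos": [0, 0, -6], "dr": [0, 0, 0]},
    {"delta_pos": [0, 0, -5], "dr": [0, 0, 0]},
    {"delta_pos": [0, 0, -4], "dr": [0, 0, 0]},
    {"delta_pos": [0, 0, -4], "dr": [0, 0, 0]},
    {"delta_pos": [0, 0, -4], "dr": [0, 0, 0]},
    {"delta_pos": [0, 0, -4], "dr": [0, 0, 0]},
    {"delta_pos": [0, 0, -4], "dr": [0, 0, 0]},
    {"delta_pos": [0, 0, -3], "dr": [0, 0, 0]},
    {"delta_pos": [0, 0, 0], "dr": [0, 0, 0]},
  ],
)

```text
time_s: 10.65
position: [0.5976, 0.0753, 0.1492]
tool_rot: [[0.989, 0.15, 0.0], [0.15, -0.989, -0.0], [0.0, 0.0, -1.0]]
ft_force: [-1.1, -2.3, 5.8]
grip_width: 0.0003
```

arm_command(
  steps=[
    {"delta_pos": [0, 0, -1], "dr": [0, 0, 0]},
    {"delta_pos": [0, 0, -1], "dr": [0, 0, 0]},
    {"delta_pos": [0, 0, -1], "dr": [0, 0, 0]},
    {"delta_pos": [0, 0, 0], "dr": [0, 0, 0]},
  ],
)

```text
time_s: 11.05
position: [0.5977, 0.0754, 0.1478]
tool_rot: [[0.989, 0.15, 0.002], [0.15, -0.989, -0.0], [0.002, 0.001, -1.0]]
ft_force: [-4.4, -2.1, 13.8]
grip_width: -0.0003
```

Hard stop: 3 mm commanded gave 1.4 mm of travel, and the force rose to 14 N. I add a millimetre, hold for a moment, then release straight up.

arm_command(
  steps=[
    {"delta_pos": [0, 0, -1], "dr": [0, 0, 0]},
    {"delta_pos": [0, 0, 0], "dr": [0, 0, 0]},
    {"delta_pos": [0, 0, 0], "dr": [0, 0, 0]},
    {"delta_pos": [0, 0, 0], "dr": [0, 0, 0]},
    {"delta_pos": [0, 0, 0], "dr": [0, 0, 0]},
  ],
)

```text
time_s: 11.55
position: [0.5977, 0.0754, 0.1476]
tool_rot: [[0.989, 0.15, 0.003], [0.15, -0.989, -0.0], [0.002, 0.001, -1.0]]
ft_force: [-7.8, -2.6, 18.6]
grip_width: 0.0
```

arm_command(
  steps=[
    {"delta_pos": [0, 0, 3], "dr": [0, 0, 0]},
    {"delta_pos": [0, 0, 5], "dr": [0, 0, 0]},
    {"delta_pos": [0, 0, 5], "dr": [0, 0, 0]},
    {"delta_pos": [0, 0, 5], "dr": [0, 0, 0]},
    {"delta_pos": [0, 0, 8], "dr": [0, 0, 0]},
    {"delta_pos": [0, 0, 15], "dr": [0, 0, 0]},
    {"delta_pos": [0, 0, 25], "dr": [0, 0, 0]},
    {"delta_pos": [0, 0, 30], "dr": [0, 0, 0]},
    {"delta_pos": [0, 0, 20], "dr": [0, 0, 0]},
    {"delta_pos": [-20, -30, 0], "dr": [0, 0, 0]},
    {"delta_pos": [-25, -40, 0], "dr": [0, 0, 0]},
    {"delta_pos": [-25, -40, 0], "dr": [0, 0, 0]},
    {"delta_pos": [-25, -40, 0], "dr": [0, 0, 0]},
    {"delta_pos": [-25, -40, 0], "dr": [0, 0, 0]},
    {"delta_pos": [-20, -30, 0], "dr": [0, 0, 0]},
    {"delta_pos": [0, 0, 0], "dr": [0, 0, 0]},
    {"delta_pos": [0, 0, 0], "dr": [0, 0, 0]},
  ],
)

```text
time_s: 13.25
position: [0.4575, -0.1447, 0.2614]
tool_rot: [[0.989, 0.148, 0.0], [0.148, -0.989, 0.001], [0.001, -0.001, -1.0]]
ft_force: [-0.2, 0.7, 0.1]
grip_width: 0.0
```

Run:
```python
from h import *
o=env.observe();print(o['position'],o['ft_force'],o['time_s'])
t=env.get_image('top');s=env.get_image('scene')
for n,im,b in(("top",t,(185,105,260,170)),("scene",s,(285,150,345,200))):
    r=blob(mask(im,0,6)|mask(im,174,180),b);M=cv2.moments(r,True)
    print(n,"red",M['m00'],ray(n,(M['m10']/M['m00'],M['m01']/M['m00']),.144).round(4))
a=cv2.resize(t[85:205,130:330],(800,480),interpolation=cv2.INTER_CUBIC)
cv2.imwrite('pics/t4.png',a)
cv2.imwrite('pics/s4.png',cv2.resize(s[140:290,240:390],(600,600),interpolation=cv2.INTER_CUBIC))
```

```text
[ 0.45748471 -0.14471617  0.26139556] [-0.1989903  0.6575419  0.1329998] 13.25
top red 160.0 [[0.598  0.0767 0.144 ]]
scene red 99.0 [[0.597  0.0738 0.144 ]]
```

View pics/t4.png

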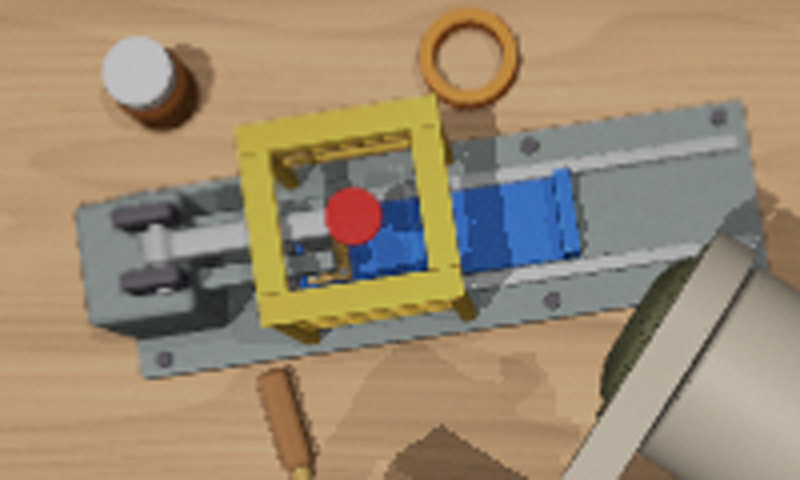

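View pics/s4.png

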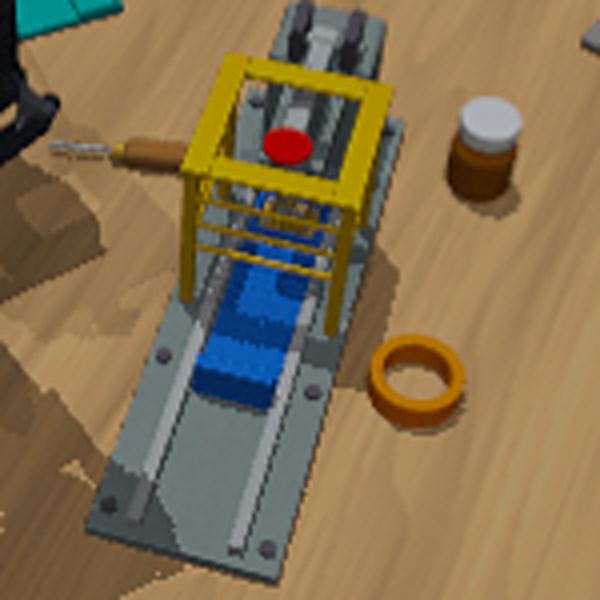

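The pad is back at its rest pixel position in both views. The plate lies in the nest under the guard, and the jar, tape and awl are unmoved. One last tray reading (outer top edge at about (570,170)–(580,252)), then I hand in if it agrees.

Run:
```python
from h import *
th=.15;R=np.array([[np.cos(th),-np.sin(th)],[np.sin(th),np.cos(th)]])
f=lambda p:(np.float64(p)+.5)/4-.5+[130,85]
a=(ray('top',f([(572,170),(580,252)]),.046)[:,:2]-[.598,.0755])@R*1000
b=(ray('top',f([(742,100),(769,285)]),.012)[:,:2]-[.598,.0755])@R*1000
print(a,b)
if abs(a[:,1].mean()+145)<4: print(env.close_job())
```

```text
[[  29.83296559 -146.16612357]
 [ -29.00281816 -143.63242215]] [[  70.85557761 -278.16764672]
 [ -67.06472364 -277.70273212]]
the job is handed in; nothing more can be done
None
```

The bag lock is set and I handed the job in at about 13 s of the 46 s allowed.

- **Tray:** I pushed it about 87 mm with the closed fingertips until it stopped against the stop at about 14 N. The final check puts its wall face at y ≈ -145 mm, which is home. This is good to 1–2 mm: the earlier wrist-camera reading was -146.5 mm, and the plate edge also read about 2 mm off.
- **Lever:** I reached through the window and pressed the pad to its hard stop. The force reached about 19 N with no further travel, and I held it for about 0.5 s before lifting straight up. Both cameras show the pad back at its rest position.
- **Surroundings:** The lock plate is still in the tray, and the jar, tape roll and awl look unmoved. The arm is clear of everything, and the wrist force is about zero. I saw no contact with the guard, but that rests on the pictures and force readings rather than a direct check.

My first estimate of how low the gripper knuckles hang disagreed between its two sides. A second look over the window showed enough clearance above the guard before I pressed. No other checks failed.

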